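# Back the indexing stand up one notch

## Task

The glass on the indexing stand has been turned one notch too far. With a fingertip push the brass ball of the pawl lever to the right (as seen from the robot), so that the pawl lifts out of the ratchet wheel and stays tipped out, push one of the wheel's brass pegs so that the wheel turns back one notch (its top moves right, toward the pawl), then push the ball back to the left so that the pawl drops fully into that notch, in front of the red tooth. Only light pushes: do not grip the ball or the pegs, do not touch the glass or the pen, and leave the loose things around the stand where they are.

Things in the scene. Friction and masses are not known exactly. Their poses are not given: they have to be found in the camera images.
- index_stand: Indexing stand, fixed to the bench, turned up to 0.25 rad. Origin on the bench top straight under the level spindle, in the wheel's mid plane; +x along the spindle away from the robot to the glass, +y to the robot's left. In mm there: green bed x -30 to 175, y -126 to 64, 14 thick; spindle y 0, z 115; headstock x 15 to 58; pawl bracket x 10 to 34 below the pivot
- ratchet_wheel (a joint): Wheel angle (rad), GROWS as the wheel turns BACKWARD: clockwise as the robot sees it, top to the right (-y of the stand). 12 teeth: one notch is 0.524. Starts at -0.20 to -0.02; the pawl stops it at 0. One notch back the pawl drops fully home from 0.28 to 0.52 and then stops the wheel at 0.524. It turns with a steady drag (0.08 N m; 2 to 6 N at a peg) and stays where it is left
- wheel_centre (a point): Centre of the steel ratchet wheel on the spindle: 12 saw teeth, tip radius 78 mm, root 66, stand x -7 to 7; hub 48 mm across and its nut stand out to x -31. A pawl dropped too early lands on a tooth's sloping back and comes home when the wheel is pushed farther back until it stops. One notch back, the red tooth's steep face bears on the pawl
- pawl (a joint): Pawl angle about its pivot (rad, axis along the stand's x): 0 fully home in a notch; grows as its nose lifts and its lever swings right (-y of the stand); 1.15 tipped fully out on its stop. Lever left of upright (below about 0.4): the ball's weight drops the nose in. Right of upright (above about 0.6): the weight throws it out and keeps it out. About 1 N at the ball moves it
- pawl_pivot (a point): Pivot of the pawl, in the wheel's plane, right of the wheel (stand y -90, z 153 mm). As the pawl is tipped out its nose swings up left of the lever, up to 64 mm from this point (z 217 mm), so a fingertip at the ball must stay above that
- pawl_ball (a point): Centre of the brass ball (28 mm across) at the top of the pawl's lever, 110 mm from the pivot, in the plane of the wheel (stand x 0). In the stand's frame: pawl home y -44, z 253 mm (60 mm above the wheel's teeth); upright y -90, z 263; tipped out y -162, z 236
- peg_0 (a point): Middle of brass turning peg 0. The four pegs on the wheel's front are level rods, 11 mm thick and 45 mm long, parallel to the spindle, from the wheel's face toward the robot (stand x -52 to -7), 57 mm from the spindle axis and 90 degrees apart. At wheel angle 0 this one stands 28 degrees left of the top (stand y +27, z 165 mm)
- peg_1 (a point): Middle of turning peg 1, 62 degrees right of the top at wheel angle 0
- peg_2 (a point): Middle of turning peg 2, 90 degrees on from peg 1 (low right of the spindle)
- peg_3 (a point): Middle of turning peg 3, 90 degrees on from peg 2 (low left of the spindle)
- glass: The ring-marked glass tumbler (72 mm across, 99 mm long) pushed level on the mandrel behind the headstock, origin at the middle of its mouth, z along it; stand x 70 to 169 mm, radius 36 about the spindle; it turns with the wheel. Not to be touched
- pen_clamp: Clamp with two wing nuts that holds a slanting paint marker (128 mm) on the right of the glass; together stand x 100 to 136, y -30 to -140, up to z 235 mm; origin in the clamp. Not to be touched
- spare_glass_mid (a point): Middle of a loose plain tumbler (72 mm across, 98 mm tall) standing mouth down to the left of the stand. Leave it alone
- frit_jar_mid (a point): Middle of a loose jar with a dark lid and green label (44 mm across, 105 mm tall), left of the stand, farther back. Leave it alone
- spacer_ring_mid (a point): Middle of a loose steel ring (58 mm across, 10 mm high) lying in front of the stand. Leave it alone

How it is judged (in metres and radians):
On the way, in this order (a step that is already met when the one before it is completed fails the run):
1. the pawl is lifted out of the wheel and stays tipped out past upright (value of joint pawl above 0.75 rad and value of joint ratchet_wheel below 0.18 rad), for 0.2 s.
2. the wheel is turned back about one notch (value of joint ratchet_wheel between 0.22 and 0.62 rad), for 0.2 s.
At the end, for the whole second after the job is handed in: the wheel rests one notch back (wheel angle between 0.25 and 0.56 rad), the pawl is home in that notch (pawl angle under 0.05 rad), nothing turns, and the spare tumbler, the jar and the ring are within 20 mm of where they stood (value of joint ratchet_wheel between 0.25 and 0.56 rad and value of joint pawl below 0.05 rad and not (velocity of joint ratchet_wheel above 0.05 rad/s) and velocity of joint ratchet_wheel above -0.05 rad/s and distance of each of spare_glass_mid, frit_jar_mid, spacer_ring_mid from where it was at the start of the episode below 0.02 m); the robot touches nothing.
It fails at once if the ball or the pawl is gripped or pushed hard (more than 25 N) (contact force between the fingers and pawl above 25 N).
It fails at once if a peg or the wheel is gripped or pushed hard (more than 30 N) (contact force between the fingers and ratchet_wheel above 30 N).
It fails at once if the robot touches the glass on the mandrel (contact force between any of the arm, the fingers and glass above 0.5 N).
It fails at once if the robot touches the pen or its clamp (contact force between any of the arm, the fingers and pen_clamp above 0.5 N).
It fails at once if the spare tumbler, the jar or the ring is lifted, tipped or pushed away (distance of any of spare_glass_mid, frit_jar_mid, spacer_ring_mid from where it was at the start of the episode above 0.03 m or angle between any of spare_glass_mid, frit_jar_mid's own z axis and vertical above 0.4 rad).
It also fails if it takes over 61 s, if anything falls off the work surface, if the arm or the gripper's body presses on something with over 40 N, if the wrist force passes 120 N, or if a joint passes its speed limit or range.

## Robot

A 6-joint arm with a two-finger parallel gripper is mounted at the origin on a cart in front of the work surface, level with it; the furniture and walls round the work are solid. World frame = base frame: x ahead of the robot, y to its left, z up, the work surface at z = 0. Lengths are in mm, angles in rad, forces in N, time in s.
With the tool pointing down it reaches from about 350 to 975 mm from the base axis. Payload 7.1 kg.
Tool frame: the origin (TCP) lies at the very end of the fingers, on their centre line; the grasp point (between the pads) lies 19 mm behind it (ctrl.pinch_z is the distance from the TCP to the grasp point, in mm); z points along the fingers, y is the direction in which the jaws open and shut (so a half turn about z gives the same grasp; the last joint's range is limited). The gripper opens to 88 mm and grips with 3 to 60 N. Pads are 20 mm wide; open, the fingers measure 115 mm over their backs; the gripper's body (75 mm by 178 mm) begins 61 mm behind the grasp point.
Start: joints at [1.182, 0.423, 1.63, -0, 1.089, -0.019], TCP at [225.861, 582.745, 222.675] pointing down, gripper open.
Joint ranges: [-3, 3], [-0.9, 2.11], [0.09, 2.58], [-1.31, 4.45], [0.11, 2.69], [-2.54, 2.54]. Speed limits (rad/s): [2.39, 2.39, 3.01, 3.14, 3.14, 3.14].

## Interface

Orientations are given as a rotation vector (axis times angle).
In Python, from workcell import ctrl gives the robot as it stands.
- The arm moves only by the shell command python3 -m inch 'ROWS' [OPENING]. ROWS is JSON, a list of rows, each an object with "xyz": the shift along the tool's x, y, z in cm, a list of three; "spin": the turn about the tool's z in degrees. A call has 1 to 20 rows; each row is the pose to reach, as a shift and turn from the pose measured when the call began, along the tool's axes at that moment; what a row does not reach only later rows make up. A row lasts 1/10 s, in which the tool goes at most 50 mm and 8.59 degrees, less where a joint would pass 70% of its speed; a pose out of reach is approached as far as the arm can. A call with a gripper value outside its range is refused whole. OPENING is the closure, from 0 (fully open) to 1 (shut), set as the call begins (- or left out, the last holds). The fingers move at their own pace and stop on an object; the grip force is fixed at half the most. Time passes only in rows, so rows that repeat a pose let the fingers close. It gives the time, the measured TCP pose, the force and the opening at its end, in the units of the state.
- ctrl.get_obs(): the state, without advancing time (a new reading comes with each control period).
- ctrl.get_image(name): name is "side" or "top"; returns the picture (400x640x3 uint8, red, green, blue); there is no depth.
- ctrl.camera_info(name): a dict with "camera_matrix" (3x3 intrinsics, pixels), "k1" (the pictures are not rectified: a ray, as slopes to the right and down, at radius r is drawn at 1 + k1 r^2 times it, then the intrinsics apply), "R" (3x3) and "t" (3): a world point X has camera coordinates R X + t. Camera axes: x right, y down, z forward; pixel columns grow to the right and rows downward; lengths in mm; the calibration is good to about 2 mm. A picture is of the moment at which its call begins. camera_info takes no time and is no camera call.
- ctrl.close_job(): hands the job in, once; it reports no verdict.
The state is a dict: "t": time; "qpos": joint angles; "qvel": joint speeds; "joint_torque": joint torques, N m; "ee_pos": TCP position; "orientation": TCP orientation; "ft_force": force on the tool from outside, world axes, zero at the start; "moment": the same for the moment, N m; "width": finger opening in mm.
Only numpy, scipy, OpenCV 4.12 (cv2) and the standard library are available. Lean on these libraries where they do the work, as an engineer would, in place of code of your own. Each camera call takes 0.05 s, during which the arm holds its last target. There are 200 camera calls.

## Working session

There is one attempt and no reset: what is moved stays moved. The work goes in short steps, Python scripts to look and compute and a shell command to move; the robot and the scene stay as the last step left them, time stands still between calls to the robot, and variables do not carry over. Pictures are saved under pics/ and viewed, about 8 in all and at most 12, crops included, and the job is handed in when it is done.

```bash
mkdir -p pics; ls
python3 - <<'E'
from workcell import ctrl
import cv2,numpy as np
for n in ("side","top"):
    cv2.imwrite(f"pics/{n}0.png",ctrl.get_image(n)[:,:,::-1]); i=ctrl.camera_info(n); print(n,i)
o=ctrl.get_obs();print(o)
E
```

```text
pics
side {'camera_matrix': array([[475.10698421,   0.        , 329.95250065],
       [  0.        , 475.10698421, 208.5861829 ],
       [  0.        ,   0.        ,   1.        ]]), 'k1': -0.014818226107355831, 'R': array([[ 0.98732752, -0.15665864, -0.0253465 ],
       [-0.09597333, -0.46223384, -0.8815492 ],
       [ 0.12638629,  0.87281037, -0.47141124]]), 't': array([-503.10293644,  327.86490883,  676.99347746])}
top {'camera_matrix': array([[449.10354756,   0.        , 318.73076658],
       [  0.        , 449.10354756, 203.11936787],
       [  0.        ,   0.        ,   1.        ]]), 'k1': -0.06168006471314871, 'R': array([[ 0.00895863, -0.9998762 , -0.01293538],
       [-0.98359241, -0.00648034, -0.18028861],
       [ 0.18018247,  0.01433828, -0.98352869]]), 't': array([230.78648078, 563.80952294, 896.83228032])}
{'t': 0.1, 'qpos': array([ 1.18198832e+00,  4.23774078e-01,  1.63060058e+00, -2.94058605e-05,
        1.08861891e+00, -1.90338689e-02]), 'qvel': array([-0.00079959, -0.00109551, -0.00202826,  0.00044382, -0.00057262,
        0.00142087]), 'joint_torque': array([-4.58946361e-04, -5.45614636e+01, -2.74324679e+01,  6.44613337e-02,
        1.89036661e-02,  1.73608635e-05]), 'ee_pos': array([225.68961167, 582.28640586, 221.97851477]), 'orientation': array([-5.77467670e-01, -3.08779996e+00,  2.16306419e-03]), 'ft_force': array([ 0.31249328,  0.53367221, -0.31318587]), 'moment': array([ 0.0544076 ,  0.01176394, -0.02330478]), 'width': 87.5045180920028}
```

View pics/side0.png

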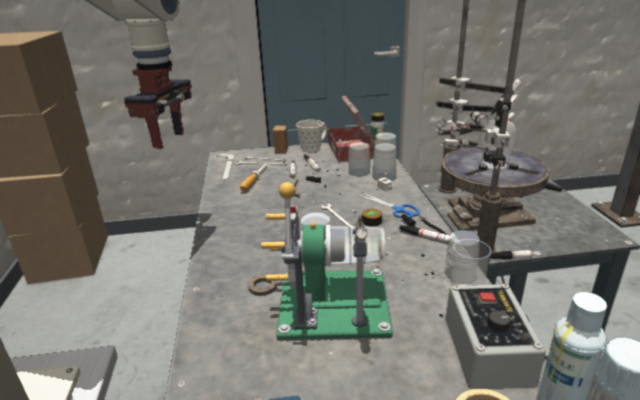

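View pics/top0.png

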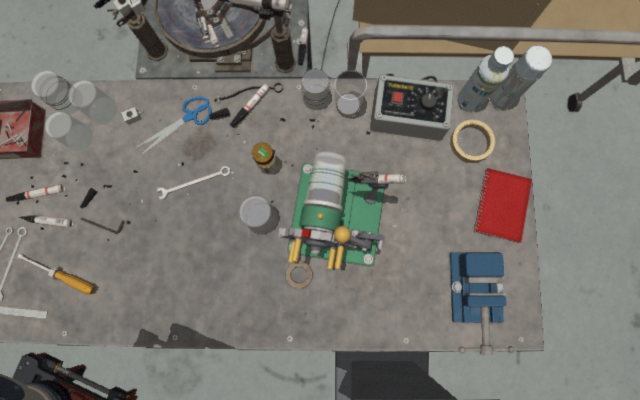

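The side view, taken from the right, shows the ball at about (287,190). In the top view the ball is at (342,235), the bed's right edge runs from (383,190) to (373,265), and the ring is at (300,274).

```bash
cat > h.py <<'E'
from workcell import ctrl
import cv2,numpy as np
from scipy.spatial.transform import Rotation as Ro
def ray(n,p):
    i=ctrl.camera_info(n);K=i["camera_matrix"];R=np.array(i["R"]);t=np.array(i["t"])
    u=np.array([[p]],float);s=cv2.undistortPoints(u,K,np.array([i["k1"],0,0,0]))[0,0]
    # model: drawn = s*(1+k1 r^2), same as OpenCV
    return -R.T@t, R.T@np.array([s[0],s[1],1])
def onplane(n,p,z):
    o,d=ray(n,p);return o+d*(z-o[2])/d[2]
def tri(ps,pt):
    a,d=ray("side",ps);b,e=ray("top",pt)
    k=np.linalg.lstsq(np.c_[d,-e],b-a,rcond=None)[0]
    return (a+d*k[0]+b+e*k[1])/2,np.linalg.norm(a+d*k[0]-b-e*k[1])
def proj(n,X):
    i=ctrl.camera_info(n);rv=cv2.Rodrigues(np.array(i["R"]))[0]
    return cv2.projectPoints(np.array(X,float).reshape(-1,1,3),rv,np.array(i["t"]),i["camera_matrix"],np.array([i["k1"],0,0,0]))[0][:,0]
def brass(n,im):
    h=cv2.cvtColor(im,cv2.COLOR_RGB2HSV);return cv2.inRange(h,(14,140,120),(28,255,255))
E
python3 - <<'E'
from h import *
for n,(x,y,w,h) in {"side":(235,165,160,180),"top":(270,140,130,160)}.items():
    im=cv2.imread(f"pics/{n}0.png")[y:y+h,x:x+w]
    cv2.imwrite(f"pics/{n}c.png",cv2.resize(im,None,fx=3.3 if n=="side" else 3.7,fy=3.3 if n=="side" else 3.7,interpolation=cv2.INTER_CUBIC))
    im=cv2.imread(f"pics/{n}0.png")[:,:,::-1].copy()
    c,l,s,m=cv2.connectedComponentsWithStats(brass(n,im))
    for a,b in zip(s[1:],m[1:]):
        if a[4]>8 and x<b[0]<x+w and y<b[1]<y+h: print(n,a,b.round(1))
    g=cv2.inRange(cv2.cvtColor(im,cv2.COLOR_RGB2HSV),(60,90,40),(90,255,255)); g[:, :235]=0
    cs=max(cv2.findContours(g,0,1)[0],key=cv2.contourArea); print(n,cv2.approxPolyDP(cs,3,True)[:,0].tolist())
E
python3 - <<'E'
import cv2,numpy as np
a=cv2.imread("pics/sidec.png");b=cv2.imread("pics/topc.png")
h=594
c=np.zeros((h,1010,3),np.uint8);c[:a.shape[0],:528]=a[:h,:528];c[:min(h,b.shape[0]),528:528+b.shape[1]]=b[:h,:482]
cv2.imwrite("pics/both.png",cv2.resize(c,(800,470)))
E
```

```text
side [241 174  15  14  91] [248.6 180.8]
side [280 184  14  10 108] [286.7 188.9]
side [363 210  18   8  59] [371.3 214.2]
side [267 215  17   3  48] [275.3 216.1]
side [262 244  22   6  81] [272.9 245.6]
side [267 276  21   4  58] [277.1 277.4]
side [[304, 226], [303, 287], [313, 294], [318, 324], [315, 329], [293, 328], [295, 290], [285, 281], [278, 325], [286, 322], [292, 328], [286, 334], [278, 332], [278, 337], [390, 335], [391, 330], [382, 332], [376, 326], [382, 320], [389, 322], [381, 275], [376, 277], [364, 271], [363, 309], [368, 321], [365, 326], [356, 327], [351, 322], [355, 314], [355, 271], [325, 272], [323, 227], [313, 230]]
top [335 226  15  16 184] [342.  233.8]
top [290 239  11  23 142] [295.1 249.9]
top [335 247   8  21 102] [338.7 256.7]
top [330 249   5  20  55] [331.9 256.9]
top [[302, 172], [294, 227], [309, 224], [333, 229], [344, 224], [350, 229], [377, 233], [382, 188], [377, 200], [368, 204], [363, 195], [371, 188], [346, 181], [341, 212], [303, 206], [309, 174]]
```

View pics/both.png

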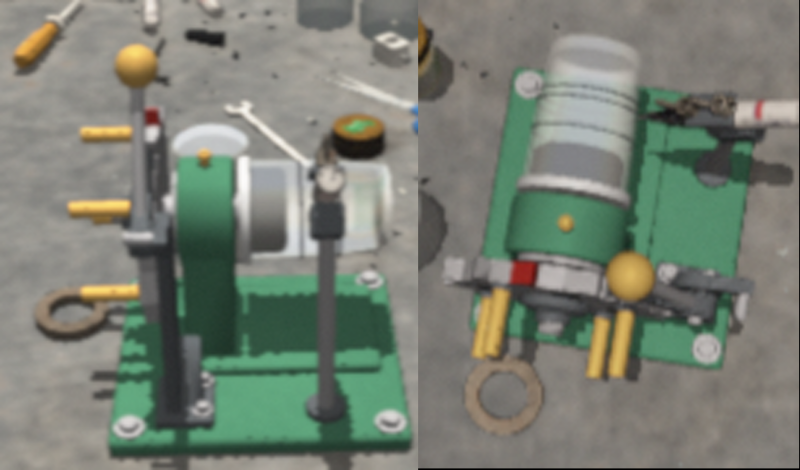

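```bash
cat >> h.py <<'E'
def fit(c,s):
    # s stand pts -> c world xy
    a=np.c_[np.array(s,float),np.full(len(s),0.)];b=np.array(c);b=np.c_[b,np.zeros(len(s))]
    r,_=Ro.align_vectors(b-b.mean(0),a-a.mean(0),weights=None);th=r.as_rotvec()[2]
    o=(b.mean(0)-Ro.from_rotvec([0,0,th]).apply(a.mean(0)))[:2];return th,o
E
python3 - <<'E'
from h import *
px=[(375.5,265.3),(385.7,175),(302.1,163.2)];s=[(-30,-126),(175,-126),(175,64)]
c=[onplane("top",p,14)[:2] for p in px];th,o=fit(c,s);print(np.round(c,1),th,o)
b,e=tri((287,189.5),(342.2,234.0));print("ball",b.round(1),e)
W=lambda x,y,z:np.r_[o+Ro.from_rotvec([0,0,th]).apply([x,y,0])[:2],z]
print("pred ball",W(0,-44,253))
print("side px bed FR,BR",proj("side",[W(-30,-126,14),W(175,-126,14),W(0,-44,253)]))
for a in(-.2,-.1,0):
  P=[W(-52,57*np.sin(-np.radians(28-90*k)*-1-a) ,115+57*np.cos(np.radians(28-90*k)-a)) for k in range(4)]
  print(a,proj("side",P).round().tolist(),proj("top",P).round().tolist())
E
```

```text
[[434.1 112.5]
 [633.7  87.2]
 [659.8 273.8]] -0.12955527189019914 [478.19201174 233.7574236 ]
ball [474.4 193.4 254.6] 0.9245117779171783
pred ball [472.50751295 190.12616791 253.        ]
side px bed FR,BR [[275.5371021  336.49926405]
 [393.39557897 331.92581827]
 [285.81914049 191.36605811]]
-0.2 [[264.0, 218.0], [260.0, 245.0], [265.0, 279.0], [268.0, 252.0]] [[295.0, 263.0], [338.0, 269.0], [333.0, 270.0], [294.0, 264.0]]
-0.1 [[264.0, 218.0], [260.0, 248.0], [265.0, 279.0], [268.0, 249.0]] [[297.0, 263.0], [340.0, 269.0], [331.0, 270.0], [292.0, 264.0]]
0 [[263.0, 218.0], [260.0, 251.0], [265.0, 279.0], [268.0, 246.0]] [[300.0, 263.0], [341.0, 270.0], [328.0, 269.0], [290.0, 263.0]]
```

The ball triangulates to (474,193,255), within about 3 mm of where the bed fit puts it, with the stand yaw at -0.13. I'll anchor on the average of the two. The plan is to push with closed fingers, jaw axis along stand y, tool pointing down.

```bash
cat >> h.py <<'E'
TH=-0.13; O=np.array([479.3,235.5]); C,S=np.cos(TH),np.sin(TH)
def W(x,y,z): return np.array([O[0]+C*x-S*y,O[1]+S*x+C*y,z])
def go(*pts):
    o=ctrl.get_obs();R=Ro.from_rotvec(o["orientation"]).as_matrix();p=np.array(o["ee_pos"])
    w=p-np.r_[O,0];print("t",round(o["t"],1),"stand",round(C*w[0]+S*w[1],1),round(-S*w[0]+C*w[1],1),round(w[2],1),"F",o["ft_force"].round(1),"w",round(o["width"],1))
    G=np.array([[C,-S,0],[S,C,0],[0,0,1]])@np.diag([-1,1,-1])
    print("spin",round(np.degrees(Ro.from_matrix(R.T@G).as_rotvec()[2]),1))
    for q in pts: print(q,"->cm",(R.T@(W(*q)-p)/10).round(2))
E
python3 -c "
from h import *
go((0,5,320),(0,5,240))"
```

```text
t 0.1 stand -296.4 311.0 222.0 F [ 0.3  0.5 -0.3] w 87.5
spin -13.7
(0, 5, 320) ->cm [-36.06 -22.7   -9.77]
(0, 5, 240) ->cm [-36.06 -22.69  -1.77]
```

```bash
python3 -m inch '[{"xyz":[0,0,-4],"spin":0},{"xyz":[0,0,-8],"spin":-4},{"xyz":[-4,-2.5,-9.8],"spin":-9},{"xyz":[-7.6,-4.8,-9.8],"spin":-13.7},{"xyz":[-11.2,-7,-9.8],"spin":-13.7},{"xyz":[-14.8,-9.3,-9.8],"spin":-13.7},{"xyz":[-18.4,-11.6,-9.8],"spin":-13.7},{"xyz":[-22,-13.9,-9.8],"spin":-13.7},{"xyz":[-25.6,-16.2,-9.8],"spin":-13.7},{"xyz":[-29.2,-18.5,-9.8],"spin":-13.7},{"xyz":[-32.8,-20.8,-9.8],"spin":-13.7},{"xyz":[-36.1,-22.7,-9.8],"spin":-13.7},{"xyz":[-36.1,-22.7,-9.8],"spin":-13.7},{"xyz":[-36.1,-22.7,-9.8],"spin":-13.7},{"xyz":[-36.1,-22.7,-9.8],"spin":-13.7}]' 1
python3 - <<'E'
from h import *
go((0,5,242),(0,-95,242))
a=ctrl.get_image("side")[130:350,190:430];b=ctrl.get_image("top")[120:320,240:440]
a=cv2.resize(a,(400,367));b=cv2.resize(b,(400,400))
c=np.zeros((400,800,3),np.uint8);c[:367,:400]=a;c[:,400:]=b
cv2.imwrite("pics/m1.png",c[:,:,::-1])
E
```

```text
t: 1.6
ee_pos: [479.6, 240.9, 320.0]
orientation: [-0.204, -3.134, 0.002]
ft_force: [0.2, 0.5, 0.2]
width: 0.4
t 1.6 stand -0.4 5.4 320.0 F [0.2 0.5 0.2] w 0.4
spin -0.0
(0, 5, 242) ->cm [-0.05 -0.03  7.8 ]
(0, -95, 242) ->cm [ -0.05 -10.03   7.82]
```

View pics/m1.png

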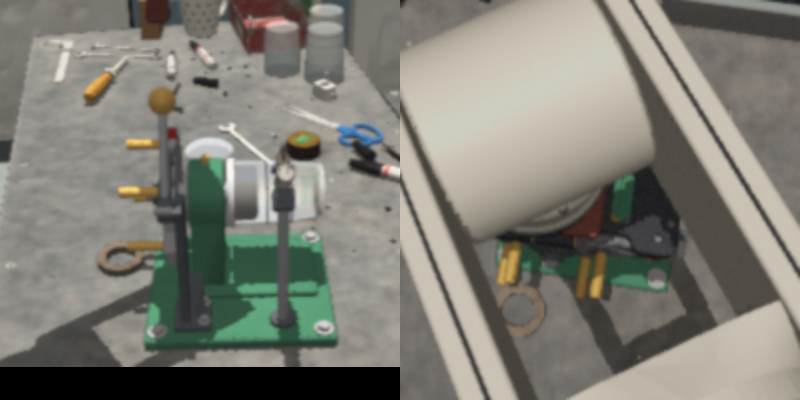

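The arm clears the scene and the ball is still home, at (162,100) in the left crop. Next I'll lower left of the ball and push it right.

```bash
python3 -m inch '[{"xyz":[0,0,2.5]},{"xyz":[0,0,5]},{"xyz":[0,0,7]},{"xyz":[0,0,7.8]},{"xyz":[0,-1,7.8]},{"xyz":[0,-1.5,7.8]},{"xyz":[0,-2,7.8]},{"xyz":[0,-2.4,7.8]},{"xyz":[0,-2.8,7.8]},{"xyz":[0,-3.2,7.8]},{"xyz":[0,-3.6,7.8]},{"xyz":[0,-4,7.8]},{"xyz":[0,-4.5,7.8]},{"xyz":[0,-5,7.8]},{"xyz":[0,-5.5,7.8]},{"xyz":[0,-6,7.8]}]'
python3 -m inch '[{"xyz":[0,-0.5,0]},{"xyz":[0,-1,0]},{"xyz":[0,-1.5,0]},{"xyz":[0,-2,0]},{"xyz":[0,-2.5,0]},{"xyz":[0,-3,0]},{"xyz":[0,-3.3,0]},{"xyz":[0,-3.6,0]},{"xyz":[0,-3.6,0]},{"xyz":[0,-3.6,0]},{"xyz":[0,-3.6,0]},{"xyz":[0,-3.6,0]},{"xyz":[0,-3.6,0]}]'
python3 - <<'E'
from h import *
go((-40,60,280),(-40,60,152))
im=ctrl.get_image("side");cv2.imwrite("pics/m2.png",cv2.resize(im[130:350,190:430],None,fx=2.2,fy=2.2)[:,:,::-1])
E
```

```text
t 1.7 stand -0.5 5.8 320.2 F [ 0.7  0.6 -0.2] w 0.4
spin 0.1
(-40, 60, 280) ->cm [3.94 5.43 4.02]
(-40, 60, 152) ->cm [ 3.93  5.45 16.82]$[0]: bad value
$[0]: bad value
```

View pics/m2.png

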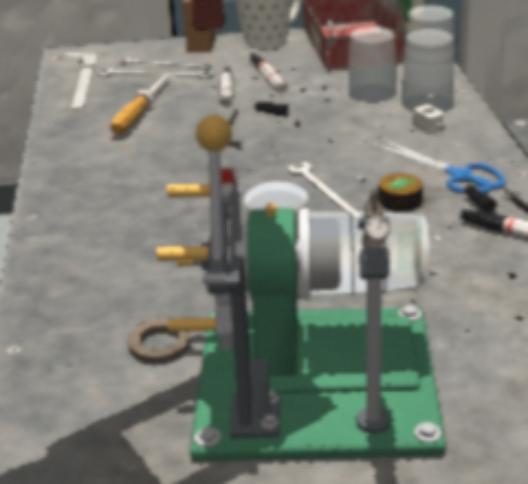

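Nothing moved: the rows were refused because "spin" is required in each one. The picture shows the ball still home at (213,133). I'll send the rows again with spin.

```bash
python3 -m inch '[{"xyz":[0,0,2.5],"spin":0},{"xyz":[0,0,5],"spin":0},{"xyz":[0,0,7],"spin":0},{"xyz":[0,0,7.8],"spin":0},{"xyz":[0,-1,7.8],"spin":0},{"xyz":[0,-1.5,7.8],"spin":0},{"xyz":[0,-2,7.8],"spin":0},{"xyz":[0,-2.4,7.8],"spin":0},{"xyz":[0,-2.8,7.8],"spin":0},{"xyz":[0,-3.2,7.8],"spin":0},{"xyz":[0,-3.6,7.8],"spin":0},{"xyz":[0,-4,7.8],"spin":0},{"xyz":[0,-4.5,7.8],"spin":0},{"xyz":[0,-5,7.8],"spin":0},{"xyz":[0,-5.5,7.8],"spin":0},{"xyz":[0,-6,7.8],"spin":0}]' &&
python3 -m inch '[{"xyz":[0,-0.5,0],"spin":0},{"xyz":[0,-1,0],"spin":0},{"xyz":[0,-1.5,0],"spin":0},{"xyz":[0,-2,0],"spin":0},{"xyz":[0,-2.5,0],"spin":0},{"xyz":[0,-3,0],"spin":0},{"xyz":[0,-3.3,0],"spin":0},{"xyz":[0,-3.6,0],"spin":0},{"xyz":[0,-3.6,0],"spin":0},{"xyz":[0,-3.6,0],"spin":0},{"xyz":[0,-3.6,0],"spin":0},{"xyz":[0,-3.6,0],"spin":0},{"xyz":[0,-3.6,0],"spin":0}]'
python3 - <<'E'
from h import *
go((-40,60,280),(-40,60,152))
im=ctrl.get_image("side");cv2.imwrite("pics/m3.png",cv2.resize(im[130:350,190:430],None,fx=2.2,fy=2.2)[:,:,::-1])
E
```

```text
t: 3.35
ee_pos: [471.6, 181.2, 242.2]
orientation: [-0.202, -3.134, 0.002]
ft_force: [0.4, -0.4, 0.2]
width: 0.5
t: 4.65
ee_pos: [467.0, 145.6, 242.2]
orientation: [-0.202, -3.134, 0.002]
ft_force: [0.5, 0.8, 0.6]
width: 0.6
t 4.7 stand -0.6 -90.8 242.2 F [0.5 0.8 0.6] w 0.6
spin 0.1
(-40, 60, 280) ->cm [ 3.93 15.07 -3.8 ]
(-40, 60, 152) ->cm [ 3.92 15.09  9.  ]
```

View pics/m3.png

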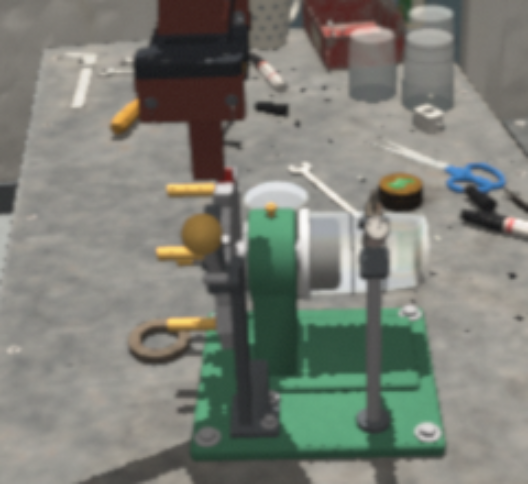

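The pawl is tipped out, with the ball now low right at (202,235). Next I'll back off to the left and forward, then go down left of peg 0.

```bash
python3 -m inch '[{"xyz":[0,1,-1],"spin":0},{"xyz":[0,2,-3.8],"spin":0},{"xyz":[1,5.5,-3.8],"spin":0},{"xyz":[2.2,9,-3.8],"spin":0},{"xyz":[3.2,12.5,-3.8],"spin":0},{"xyz":[3.9,15.2,-3.8],"spin":0},{"xyz":[3.9,15.2,-1],"spin":0},{"xyz":[3.9,15.2,2.5],"spin":0},{"xyz":[3.9,15.2,6],"spin":0},{"xyz":[3.9,15.2,8],"spin":0},{"xyz":[3.9,15.2,9],"spin":0},{"xyz":[3.9,15.2,9],"spin":0}]'
python3 - <<'E'
from h import *
go((-40,24,152))
im=ctrl.get_image("side");cv2.imwrite("pics/m4.png",cv2.resize(im[130:350,190:430],None,fx=2.2,fy=2.2)[:,:,::-1])
E
```

```text
t: 5.9
ee_pos: [447.3, 301.4, 151.4]
orientation: [-0.202, -3.133, 0.004]
ft_force: [-0.6, 0.8, 0.6]
width: 1.0
t 5.9 stand -40.3 61.2 151.4 F [-0.6  0.8  0.6] w 1.0
spin 0.1
(-40, 24, 152) ->cm [-0.02 -3.72 -0.05]
```

View pics/m4.png

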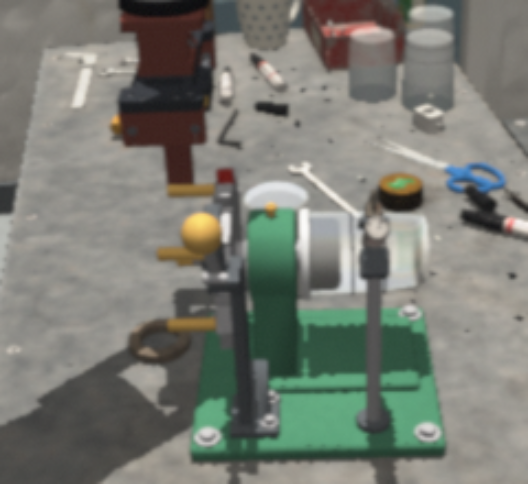

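The finger sits behind (left of) peg 0 at (190,190), and the pawl stays out. Now the peg push.

```bash
python3 -m inch '[{"xyz":[0,-0.3,0],"spin":0},{"xyz":[0,-0.6,0],"spin":0},{"xyz":[0,-0.8,0],"spin":0},{"xyz":[0,-1,0],"spin":0},{"xyz":[0,-1.2,0],"spin":0},{"xyz":[0,-1.5,0],"spin":0},{"xyz":[0,-1.8,0],"spin":0},{"xyz":[0,-2.1,0],"spin":0},{"xyz":[0,-2.4,0],"spin":0},{"xyz":[0,-2.7,0],"spin":0},{"xyz":[0,-3,0],"spin":0},{"xyz":[0,-3.3,0],"spin":0},{"xyz":[0,-3.5,0],"spin":0},{"xyz":[0,-3.7,0],"spin":0},{"xyz":[0,-3.7,0],"spin":0},{"xyz":[0,-3.7,0],"spin":0},{"xyz":[0,-3.7,0],"spin":0},{"xyz":[0,-3.7,0],"spin":0}]'
python3 - <<'E'
from h import *
go((-40,24,152))
im=ctrl.get_image("side");cv2.imwrite("pics/m5.png",cv2.resize(im[150:330,210:370],None,fx=3.3,fy=3.3)[:,:,::-1])
c,l,s,m=cv2.connectedComponentsWithStats(brass("side",im))
for a,b in zip(s[1:],m[1:]):
    if a[4]>8 and 230<b[0]<320 and b[1]>170:print(a,b.round(1))
for a in(.2,.3,.4,.5):
  print(a,proj("side",[W(-52,57*np.sin(np.radians(28-90*k)-a),115+57*np.cos(np.radians(28-90*k)-a)) for k in range(4)]).round(1).tolist())
E
```

```text
t: 7.75
ee_pos: [443.0, 264.9, 152.3]
orientation: [-0.202, -3.134, 0.003]
ft_force: [-0.6, -0.3, -0.4]
width: 0.2
t 7.8 stand -39.8 24.4 152.3 F [-0.6 -0.3 -0.4] w 0.2
spin 0.1
(-40, 24, 152) ->cm [ 0.02 -0.04  0.03]
[265 216  20   4  71] [273.8 217.7]
[271 229  19  12 154] [280.7 235.1]
[264 259  19   4  71] [273.1 260.6]
[270 272  17   3  51] [278. 273.]
0.2 [[263.1, 218.1], [261.2, 257.0], [266.7, 276.8], [268.2, 239.8]]
0.3 [[262.7, 219.0], [261.4, 260.1], [267.0, 275.7], [268.0, 237.1]]
0.4 [[262.4, 220.1], [261.6, 263.0], [267.3, 274.2], [267.8, 234.4]]
0.5 [[262.0, 221.6], [261.9, 265.7], [267.6, 272.6], [267.6, 231.9]]
```

View pics/m5.png

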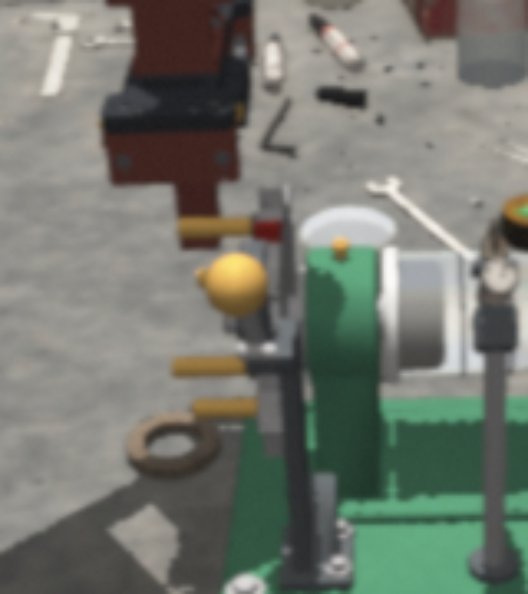

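By the peg tips the wheel is now at about 0.37 (peg 1 at row 261, peg 2 at row 273.6). Next I'll back off left, lift, and go over to the right of the ball.

```bash
python3 -m inch '[{"xyz":[0,0.7,0],"spin":0},{"xyz":[0,1.5,-1],"spin":0},{"xyz":[0,1.5,-5],"spin":0},{"xyz":[0,1.5,-9],"spin":0},{"xyz":[0,1.5,-13],"spin":0},{"xyz":[0,1,-15],"spin":0},{"xyz":[-1,-3,-15],"spin":0},{"xyz":[-2,-7,-15],"spin":0},{"xyz":[-3,-11,-15],"spin":0},{"xyz":[-4,-15,-15],"spin":0},{"xyz":[-4,-19,-15],"spin":0},{"xyz":[-4,-22,-15],"spin":0},{"xyz":[-4,-23,-15],"spin":0},{"xyz":[-4,-23,-15],"spin":0},{"xyz":[-4,-23,-12],"spin":0},{"xyz":[-4,-23,-9],"spin":0},{"xyz":[-4,-23,-7.7],"spin":0},{"xyz":[-4,-23,-7.7],"spin":0}]'
python3 - <<'E'
from h import *
go((0,-65,232))
im=ctrl.get_image("side");cv2.imwrite("pics/m6.png",cv2.resize(im[130:330,190:390],None,fx=2.5,fy=2.5)[:,:,::-1])
E
```

```text
t: 9.6
ee_pos: [452.4, 33.2, 228.2]
orientation: [-0.199, -3.13, 0.003]
ft_force: [0.6, -0.6, 0.9]
width: 0.6
t 9.6 stand -0.4 -204.1 228.2 F [ 0.6 -0.6  0.9] w 0.6
spin 0.2
(0, -65, 232) ->cm [-0.08 13.91 -0.41]
```

View pics/m6.png

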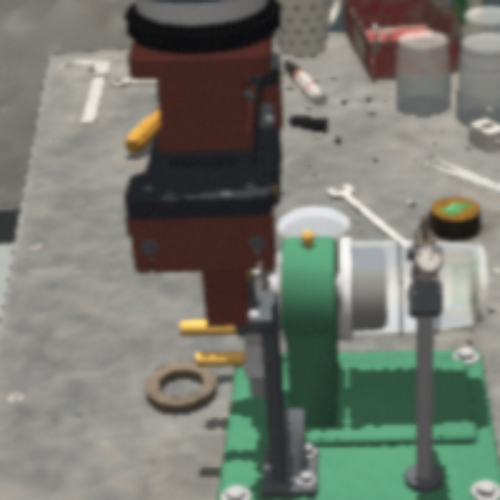

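The finger is to the right of the ball and at its height, hiding it from the camera. Now I'll push it back left, rising slightly with its arc.

```bash
python3 -m inch '[{"xyz":[0,0.4,0],"spin":0},{"xyz":[0,0.8,0],"spin":0},{"xyz":[0,1.1,0],"spin":0},{"xyz":[0,1.4,0],"spin":0},{"xyz":[0,1.8,0],"spin":0},{"xyz":[0,2.2,0],"spin":0},{"xyz":[0,2.6,-0.1],"spin":0},{"xyz":[0,3,-0.2],"spin":0},{"xyz":[0,3.5,-0.3],"spin":0},{"xyz":[0,4,-0.4],"spin":0},{"xyz":[0,4.5,-0.5],"spin":0},{"xyz":[0,5,-0.6],"spin":0},{"xyz":[0,5.5,-0.7],"spin":0},{"xyz":[0,6,-0.8],"spin":0},{"xyz":[0,6.5,-0.9],"spin":0},{"xyz":[0,7,-1],"spin":0}]'
python3 -m inch '[{"xyz":[0,0.5,0],"spin":0},{"xyz":[0,1,0],"spin":0},{"xyz":[0,1.5,0],"spin":0},{"xyz":[0,2,0],"spin":0},{"xyz":[0,2.5,0],"spin":0},{"xyz":[0,3,0],"spin":0},{"xyz":[0,3.3,0],"spin":0},{"xyz":[0,3.5,0],"spin":0},{"xyz":[0,3.5,0],"spin":0},{"xyz":[0,3.5,0],"spin":0},{"xyz":[0,3.5,0],"spin":0},{"xyz":[0,2,0],"spin":0},{"xyz":[0,-1,0],"spin":0},{"xyz":[0,-4,-3],"spin":0},{"xyz":[1,-7,-6],"spin":0},{"xyz":[4,-8,-8],"spin":0},{"xyz":[7,-8,-8],"spin":0},{"xyz":[10,-9,-8],"spin":0},{"xyz":[10,-9,-8],"spin":0}]'
python3 - <<'E'
from h import *
go((0,-65,232))
im=ctrl.get_image("side");cv2.imwrite("pics/side7.png",im[:,:,::-1]);t=ctrl.get_image("top");cv2.imwrite("pics/top7.png",t[:,:,::-1])
c=np.zeros((500,800,3),np.uint8);c[:,:400]=cv2.resize(im[150:350,210:370],(400,500));c[:,400:]=cv2.resize(t[130:300,260:396],(400,500))
cv2.imwrite("pics/m7.png",c[:,:,::-1])
for n,i in(("side",im),("top",t)):
 c,l,s,m=cv2.connectedComponentsWithStats(brass(n,i))
 for a,b in zip(s[1:],m[1:]):
    if a[4]>8 and 230<b[0]<400 and b[1]>170:print(n,a,b.round(1))
print("home ball pred",proj("side",[W(0,-44,253)]),"pawl .1,.2",proj("side",[W(0,-90+110*np.sin(.43-a),153+110*np.cos(.43-a)) for a in (.1,.2)]))
E
```

```text
t: 11.25
ee_pos: [462.2, 103.0, 239.3]
orientation: [-0.199, -3.132, 0.002]
ft_force: [0.3, -0.1, -0.1]
width: 0.8
t: 13.15
ee_pos: [348.4, 25.5, 319.4]
orientation: [-0.2, -3.131, 0.003]
ft_force: [0.1, 0.9, 0.9]
width: 1.0
t 13.2 stand -102.5 -225.2 319.4 F [0.1 0.9 0.9] w 1.0
spin 0.1
(0, -65, 232) ->cm [-10.32  16.02   8.67]
side [241 174  16  14  95] [248.5 181. ]
side [280 185  14   9  96] [286.9 189.4]
side [363 210  18   8  62] [371.5 214.2]
side [265 217  20   4  51] [273.3 218.7]
side [271 233  14   3  33] [278.  234.2]
side [263 260  21   3  54] [273.9 261.1]
side [270 272  17   3  51] [278. 273.]
top [335 226  15  16 186] [342.  233.8]
top [283 241   7  19  50] [286.2 249.5]
top [308 241   7  22  81] [310.9 249.7]
top [341 249   7  20  63] [344.3 257.1]
top [316 255   5  11  40] [318.  259.9]
home ball pred [[286.39734131 190.85112356]] pawl .1,.2 [[285.88629451 191.3908467 ]
 [285.39751451 192.57767879]]
```

View pics/m7.png

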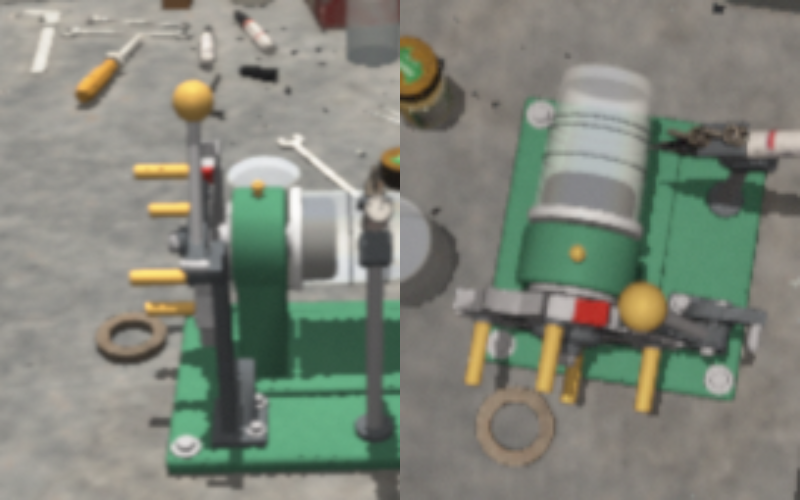

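The ball is back at its starting pixels (top 342.0,233.8, unchanged to 0.1 px), so the pawl is home, and the red tooth sits right beside it. The ring and glasses haven't moved. I'll do one numeric check of the wheel angle from the saved picture, then hand in.

Run:
```python
from h import *
f=lambda a:proj("top",[W(-29.5,57*np.sin(np.radians(28-90*k)-a),115+57*np.cos(np.radians(28-90*k)-a)) for k in (0,1,3)])[:,0].round(1)
print("measured 310.9 344.3 286.2")
for a in(.25,.3,.35,.4,.45,.5):print(a,f(a))
a=cv2.imread("pics/top0.png");b=cv2.imread("pics/top7.png")
for n,(x,y) in {"glass":(255,212),"jar":(263,154),"ring":(300,274)}.items():
    g=[i[y-22:y+22,x-22:x+22].astype(np.float32).mean(2) for i in(a,b)];print(n,cv2.phaseCorrelate(*[np.ascontiguousarray(v,np.float32) for v in g]))
```

```text
measured 310.9 344.3 286.2
0.25 [307.7 344.3 287.9]
0.3 [309.2 344.6 287.5]
0.35 [310.7 344.8 287.2]
0.4 [312.3 344.9 286.9]
0.45 [313.8 344.9 286.7]
0.5 [315.4 344.9 286.5]
glass ((0.4853142205613814, 0.5235759632970023), 1.0051774485317277)
jar ((0.5218058175814022, 0.4869382387245871), 0.9873576269032043)
ring ((-0.8275574057509658, 0.35459626858861526), 0.17281727402298538)
```

```bash
python3 -c "
from workcell import ctrl
print(ctrl.close_job())"
```

```text
the job is handed in; nothing more can be done
None
```

The wheel is back one notch, the pawl has dropped home in front of the red tooth, and the job is handed in at about 13 s. No verdict was reported.

With the fingers closed I pushed the ball right until the pawl fell out and stayed out. I then pushed peg 0 right to turn the wheel back, went round, and pushed the ball left until it dropped in. I backed off clear of everything before handing in.

**Last checks:**
- **Pawl:** the ball is within 0.1 px of its starting place in the top view and 0.5 px in the side view, so it is home.
- **Wheel:** peg 0 in the top view gives about 0.36 rad, within the 0.25–0.56 wanted. The side view gave 0.33–0.43. Pegs 1 and 3 in the top view barely shift with angle, so they add little.
- **Loose things:** image matching shows the spare tumbler and jar did not move. It was unreliable for the ring, but by eye the ring is within about 1 px (2 mm) of where it was.
- **Forces:** the wrist force read at most about 1 N at the ends of moves. Peak contact forces during the pushes were not measured.

One move call was refused early on because the rows lacked "spin"; nothing moved, and I sent it again.

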